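# Pull the air-cushion machine's intake filter and show its code to the scanner

## Task

The intake filter of the air-cushion machine has to be booked out: first lift the roll of brown tape off the machine's orange service flap and lay it down flat on the table, without dropping it, and only then open the flap all the way back until it stays open by itself. Draw the filter cassette up out of its slot by the yellow pull tab and finish holding it upright in the air, still gripped, with its printed code label squarely facing the scanner's window at the same height, about 9 cm away. Leave everything else on the table where it is.

Things in the scene. Friction and masses are not known exactly. Their poses are not given: they have to be found in the camera images.
- machine: Air-cushion machine, fixed. Left half (+y) white blower module with a film roll at its side, right half dark grey filter bay. Origin on the table; x from its front to its back, y to its left. Covers x -85 to +105 mm (feed rollers to -97), y -110 to +100 mm, 122 mm high (white module with buttons 134). Film roll: radius 58 mm, axis along y at x +35, height 78 mm, reaching y +272 mm
- flap (a joint): opening angle of the orange service flap over the filter bay: 0 = shut, level; 1.9 = stop, leaning back. Hinge along the machine's y behind the bay; the front edge swings up and back. Light free hinge (flap 0.12 kg): it falls shut unless brought past upright (1.57); let go at about 1.75 it drops back onto its stop and stays
- flap_hinge (a point): middle of the flap's hinge line, 124 mm above the table (machine frame x +42, y -45 mm). The flap is a plate 126 mm wide (y), reaching 129 mm forward from the hinge, its top 3.5 mm above the hinge line
- flap_tongue (a point): point in the flap's tongue, to pinch from both sides or hook: 20 mm wide (y), 7 mm thick, 9 mm bead at the tip; it sticks out from the middle of the flap's front edge, ahead of the machine's front. This point is 152 mm from the hinge line, level with it when shut, 24 mm ahead of the machine's front face, 19 mm short of the tip. Turns with the flap
- tape: roll of brown packing tape lying flat on the shut flap: ring 98 mm outside diameter, hole about 70 mm, wall 10 to 15 mm, 48 mm high, about 0.14 kg. Origin at the centre of its underside, z along its axis
- filter: filter cassette: black frame 84 (x) x 14 (y) x 74 mm (z), pale pleats, yellow pull tab on top, about 0.11 kg. Origin at the centre of its underside, z up. Stands upright in a slot under the flap, its axes along the machine's, its underside 10 mm above the table, its frame's top level with the bay floor. Comes straight up; 115 mm of lift clears the machine
- filter_tab (a point): point in the middle of the yellow pull tab, 10 mm below the tab's top and 96 mm above the cassette's underside. The tab is 34 (x) x 10 (y) mm and stands 32 mm above the frame and the bay floor; pinch it across its 10 mm (y) from above
- filter_label (a point): centre of the 30 mm square black-and-white code label on the cassette's right (-y) face, 7.5 mm from its middle plane, 57 mm above its underside, 39 mm below filter_tab. The label looks along the cassette's -y
- filter_sight (a point): imaginary point 50 mm straight out in front of the label (cassette frame y -57.5 mm): tells which way the label looks
- scanner: black hands-free code scanner on a round foot (92 mm across), fixed to the table, 171 mm high, head 50 x 70 x 92 mm. Origin on the table under it; its window looks along its own -x
- scanner_window (a point): centre of the scanner's dark red window, 125 mm above the table, 27 mm ahead of the scanner's axis; axes as scanner (in front of the window is -x)
- mug_a: white mug with blue bands, bystander, 81 x 116 x 95 mm, origin under it
- marker: black marker pen lying flat, bystander, 127 mm long (y), origin under it
- tape_white: roll of pale tape lying flat, bystander, 98 mm across, 45 mm high, origin under it
- slot (a point): mouth of the filter slot (87 x 17 mm): its middle, on the floor of the filter bay, 84 mm above the table (machine frame x -22, y -45 mm). The bay is an open recess under the flap, 110 (x) x 116 mm (y) about this point, 38 mm deep
Things that resemble listed ones, but are neither listed nor needed, are in the scene too. Leave any turquoise look-alike of the tape alone.

How it is judged (in metres and radians):
On the way, in this order (a step that is already met when the one before it is completed fails the run):
1. the brown tape roll lies flat on the table, let go, the flap still shut (height (world z) of tape below 0.006 m and angle between tape's own z axis and vertical below 0.1 rad and contact force between the fingers and tape below 0.05 N and linear speed of tape below 0.02 m/s and value of joint flap below 0.1 rad), for 0.2 s.
2. the flap stands open past upright, not touched by the robot, the filter still in its slot (value of joint flap above 1.65 rad and contact force between the fingers and flap below 0.05 N and z of filter in the frame of machine below 0.03 m), for 0.2 s.
3. the filter is gripped and drawn clear of the slot while the flap is open (z of filter in the frame of slot above 0.005 m and value of joint flap above 1.5 rad and contact force between the fingers and filter above 1 N), for 0.1 s.
At the end, for the whole second after the job is handed in: filter held in the air by the fingers alone, still, upright within 0.25 rad; label facing the window within 0.3 rad, 50 to 140 mm off, within 30 mm of its middle sideways and in height; flap open over 1.65 rad; brown tape flat on the table, let go (x of filter_label in the frame of scanner_window between -0.14 and -0.05 m and y of filter_label in the frame of scanner_window between -0.03 and 0.03 m and z of filter_label in the frame of scanner_window between -0.03 and 0.03 m and x of filter_sight in the frame of scanner_window above -0.095 m and angle between the y axis of filter and the x axis of scanner, either way round below 0.3 rad and angle between filter's own z axis and vertical below 0.25 rad and contact force between the fingers and filter above 1 N and contact force between filter and machine below 0.05 N and contact force between filter and scanner below 0.05 N and contact force between each of filter, the fingers and tape below 0.05 N and linear speed of filter below 0.03 m/s and height (world z) of filter above 0.03 m and value of joint flap above 1.65 rad and height (world z) of tape below 0.006 m and angle between tape's own z axis and vertical below 0.1 rad); the arm keeps its last pose, push and grip.
It fails at once if the flap is lifted with the tape roll still on it (value of joint flap above 0.2 rad and height (world z) of tape above 0.05 m and contact force between the fingers and tape below 0.05 N).
It fails at once if the tape roll is dropped or knocked down (linear speed of tape above 0.7 m/s and contact force between the fingers and tape below 0.05 N).
It fails at once if a bystander is moved by more than 3 cm (distance of any of mug_a, marker, tape_white from where it was at the start of the episode above 0.03 m).
It also fails if it takes over 51 s, if anything falls off the work surface, if the arm or the gripper's body presses on something with over 40 N, if the wrist force passes 120 N, or if a joint passes its speed limit or range.

## Robot

A 6-joint arm with a two-finger parallel gripper is mounted at the origin on a cart in front of the work surface, level with it; the furniture and walls round the work are solid. World frame = base frame: x ahead of the robot, y to its left, z up, the work surface at z = 0. Lengths are in m, angles in degrees, forces in N, time in s.
With the tool pointing down it reaches from about 0.3 to 0.875 m from the base axis. Payload 4.2 kg.
Tool frame: the origin (TCP) lies midway between the tips of the shut fingers; the grasp point (between the pads) lies 19 mm behind it; z points along the fingers, y is the line along which they close (so a half turn about z gives the same grasp; the last joint's range is limited). The gripper opens to 85 mm and grips with 20 to 120 N. Pads are 22 mm wide; open, the fingers measure 114 mm over their backs; the gripper's body (76 mm by 85 mm) begins 54 mm behind the grasp point. The pads swing forward as they close: fully open they stand 13 mm farther back than shut.
Start: joints at [68.01, 18.312, 89.639, -0, 72.044, -1.146], TCP at [0.205, 0.537, 0.231] pointing down, gripper open.
Joint ranges: [-177.97, 177.97], [-48.28, 115.42], [12.27, 149.76], [-77.06, 257.06], [2.81, 150.46], [-146.56, 146.56]. Speed limits (degrees/s): [147.25, 147.25, 180, 180, 180, 180].

## Interface

Orientations are given as [roll, pitch, yaw] about the fixed x, y, z axes, in that order (R = Rz(yaw) Ry(pitch) Rx(roll)).
In Python, from rig import telemetry, cams, job_done gives the robot as it stands.
- The arm moves only by the tool step_arm, never from a script. Its argument "increments" is a list of rows, each a list of 7 numbers: the turn, a rotation vector about the tool's x, y, z in units of 10 degrees (1.0 is 10 degrees), then the shift along the tool's x, y, z in mm, then the finger opening in mm, from 0 to 85.4. A call has 1 to 12 rows; each row shifts and turns the commanded pose from where the row before left it, along the tool's axes as they then stand; what a row does not reach is not made up. A row lasts 1/8 s, in which the tool goes at most 62.5 mm and 10.7 degrees, less where a joint would pass 70% of its speed; a pose out of reach is approached as far as the arm can. A call with a gripper value outside its range is refused whole. The fingers move at their own pace and stop on an object; "newtons" is the grip in N (left out, the last holds). Time passes only in rows, so rows that do not move let the fingers close. It gives the time, the measured TCP pose, the force, the opening and the grip force at its end, in the units of the state.
- telemetry.get_state(): the state, without advancing time (a new reading comes with each control period).
- cams.read_camera(name): name is "scene" or "top" or "wrist"; returns the picture (384x512x3 uint8, red, green, blue); there is no depth.
- cams.get_calibration(name): a dict with "mtx" (3x3 intrinsics, pixels), "R" (3x3) and "t" (3): a world point X has camera coordinates R X + t; the wrist camera has in their place "tool_from_camera" (4x4, takes a point from camera to tool coordinates, whose origin is the TCP and whose axes are the flange's). Camera axes: x right, y down, z forward; pixel columns grow to the right and rows downward; lengths in m; the calibration is good to about 2 mm. A picture is of the moment at which its call begins: read the wrist's pose just before it. get_calibration takes no time and is no camera call.
- job_done(): hands the job in; it is judged then, once.
The state is a dict: "clock": time; "joint_pos": joint angles; "dq": joint speeds; "effort": joint torques, N m; "eef_pos": TCP position; "tcp_rot": TCP orientation; "wrist_force": force on the tool from outside, world axes, zero at the start; "wrist_torque": the same for the moment, N m; "width": opening from 0.0 (shut) to 1.0 (fully open); "gripper_force": force on a finger pad.
Only numpy, scipy, OpenCV 4.12 (cv2) and the standard library are available. Lean on these libraries where they do the work, as an engineer would, in place of code of your own. Each camera call takes 0.05 s, during which the arm holds its last target. There are 200 camera calls.

## Working session

There is one attempt and no reset: what is moved stays moved. The work goes in short steps, Python scripts to look and compute and a tool call to move; the robot and the scene stay as the last step left them, time stands still between calls to the robot, and variables do not carry over. Pictures are saved under pics/ and viewed, at most 10 in all, crops included, and the job is handed in when it is done.

Besides the shell and the picture viewer there is one more tool, called after "Emit:" by a JSON object that holds its "api" and its "payload". step_arm: Moves the arm, as the interface text tells. Its arguments: {"type":"object","properties":{"increments":{"type":"array"},"newtons":{"type":"number"}},"required":["increments"]}

```bash
ls; mkdir -p pics
python3 - <<'E'
from rig import telemetry,cams
import cv2,numpy as np
print(telemetry.get_state())
ims=[]
for n in("scene","top"):
    im=cams.read_camera(n)[:,:,::-1];cv2.imwrite(f'pics/{n}0.png',im);c=cams.get_calibration(n);print(n,c)
    cv2.imwrite(f'pics/{n}0b.png',cv2.resize(im,(800,600)))
print(cams.get_calibration("wrist"))
E
```

```text
pics
{'clock': 0.0, 'joint_pos': array([ 6.80089881e+01,  1.83522757e+01,  8.97075461e+01, -9.67056526e-05,
        7.20423989e+01, -1.14672506e+00]), 'dq': array([ 0.1204054 ,  0.06074715, -0.01998232, -0.06811558,  0.01549162,
       -0.07597242]), 'effort': array([ 1.55393904e-03, -4.15516877e+01, -2.34160727e+01,  6.37561811e-05,
        8.15719046e-03,  5.36719341e-06]), 'eef_pos': array([0.20443103, 0.5369226 , 0.23046816]), 'tcp_rot': array([-1.79897798e+02, -1.95379628e-03,  1.59155741e+02]), 'wrist_force': array([ 0.05243609,  0.24761869, -0.63582031]), 'wrist_torque': array([ 0.01707262, -0.00977195, -0.01946558]), 'gripper_force': 0.0, 'width': 0.9937749674763682}
scene {'mtx': array([[390.60733894,   0.        , 256.32650342],
       [  0.        , 390.60733894, 194.50890127],
       [  0.        ,   0.        ,   1.        ]]), 'R': array([[ 0.74469079, -0.66735971, -0.00816355],
       [-0.47328012, -0.51941869, -0.71148447],
       [ 0.47057577,  0.53369958, -0.7026544 ]]), 't': array([-0.39720416,  0.34617604,  0.9799064 ])}
top {'mtx': array([[492.78152378,   0.     
[... 185 characters left out ...]
4],
       [-9.81300407e-01, -2.64774210e-02, -1.90652715e-01],
       [ 1.90557283e-01,  6.10521632e-03, -9.81657093e-01]]), 't': array([0.02563073, 0.52446427, 1.44379521])}
{'mtx': array([[276.93165759,   0.        , 251.46475131],
       [  0.        , 276.93165759, 188.55786926],
       [  0.        ,   0.        ,   1.        ]]), 'tool_from_camera': array([[ 8.51481259e-04, -9.45541283e-01, -3.25501087e-01,
         8.30591520e-02],
       [ 9.99999483e-01,  9.86331805e-04, -2.49266823e-04,
        -5.46892656e-04],
       [ 5.56744147e-04, -3.25500707e-01,  9.45541633e-01,
        -1.43088531e-01],
       [ 0.00000000e+00,  0.00000000e+00,  0.00000000e+00,
         1.00000000e+00]])}
```

View pics/scene0b.png

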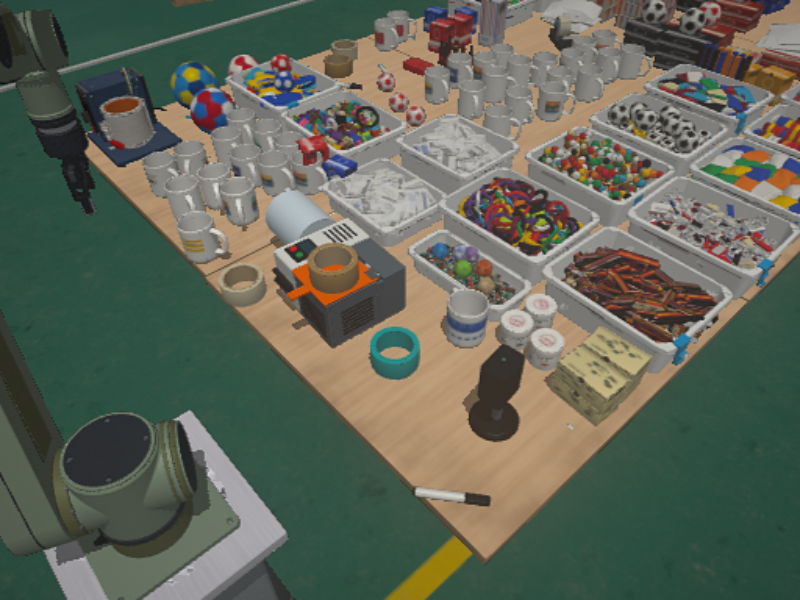

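View pics/top0b.png

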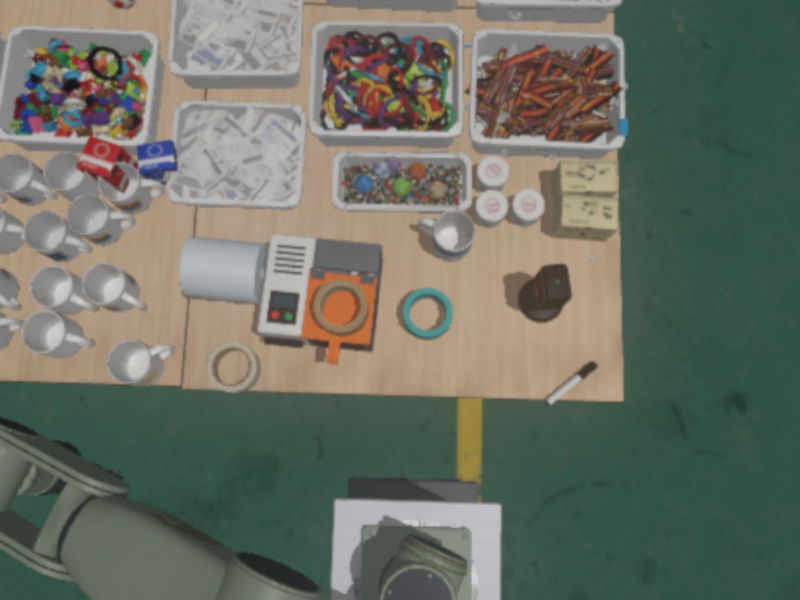

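Scene view: brown tape sits on the orange flap (333,267), pale roll at (242,283) and turquoise at (395,352) are on the table, and the scanner is at (495,395). Top view: brown tape (342,306), flap tongue (334,352), scanner foot (541,300), marker (572,383). The brown roll is the one on the orange flap. Next I'll measure the poses and enlarge the tape and scanner.

```bash
cat > h.py <<'E'
import numpy as np,cv2
from rig import telemetry,cams
from scipy.spatial.transform import Rotation as Ro
def cam(n):
    c=cams.get_calibration(n)
    if n!="wrist": return c["mtx"],np.array(c["R"]),np.array(c["t"])
    s=telemetry.get_state();T=np.eye(4);T[:3,:3]=Ro.from_euler('xyz',s["tcp_rot"],degrees=True).as_matrix();T[:3,3]=s["eef_pos"]
    M=np.linalg.inv(T@c["tool_from_camera"]);return c["mtx"],M[:3,:3],M[:3,3]
def plane(px,z,C):
    K,R,t=C;px=np.atleast_2d(px).astype(float);d=(np.linalg.inv(K)@np.c_[px,np.ones(len(px))].T).T@R;o=-R.T@t
    return o+d*((z-o[2])/d[:,2])[:,None]
def proj(X,C):
    K,R,t=C;p=(K@(R@np.atleast_2d(X).T+t[:,None])).T;return p[:,:2]/p[:,2:]
def big(m):
    cs,_=cv2.findContours(m.astype(np.uint8),cv2.RETR_EXTERNAL,cv2.CHAIN_APPROX_NONE);return sorted(cs,key=cv2.contourArea)[::-1]
E
python3 - <<'E'
from h import *
t=cv2.imread('pics/top0.png');s=cv2.imread('pics/scene0.png')
a=cv2.resize(t[140:270,150:400],None,fx=3.2,fy=3.2,interpolation=cv2.INTER_CUBIC)
cv2.imwrite('pics/c1.png',a)
b=cv2.resize(s[130:290,165:355],None,fx=3.7,fy=3.7,interpolation=cv2.INTER_CUBIC);cv2.imwrite('pics/c2.png',b)
C=cam("top")
hsv=cv2.cvtColor(t,cv2.COLOR_BGR2HSV)
m=cv2.inRange(hsv,(4,200,120),(14,255,255));m[:,:180]=0;m[:,260:]=0;m[:150]=0
cs=big(cv2.morphologyEx(m,cv2.MORPH_CLOSE,np.ones((3,3))))
c=cs[0]; print(cv2.boundingRect(c),cv2.contourArea(c))
P=plane(c[:,0],.1275,C)
print('orange pts (hull)',np.round(plane(cv2.approxPolyDP(c,2,True)[:,0],.1275,C)[:,:2],3).tolist(),cv2.approxPolyDP(c,2,True)[:,0].tolist())
E
```

```text
Traceback (most recent call last):
IndexError: list index out of range
```

View pics/c1.png

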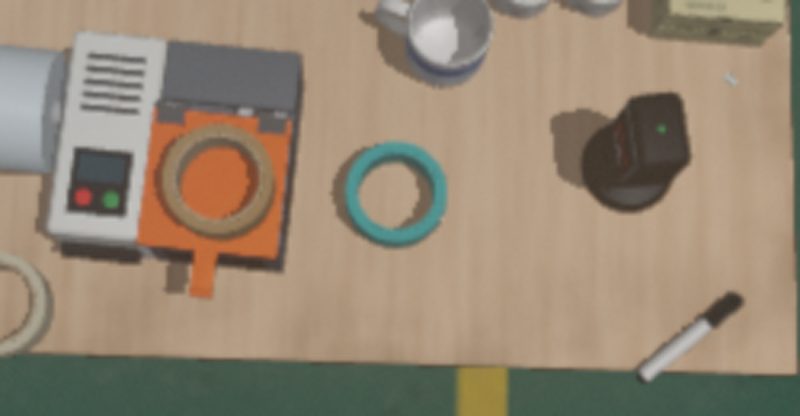

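View pics/c2.png

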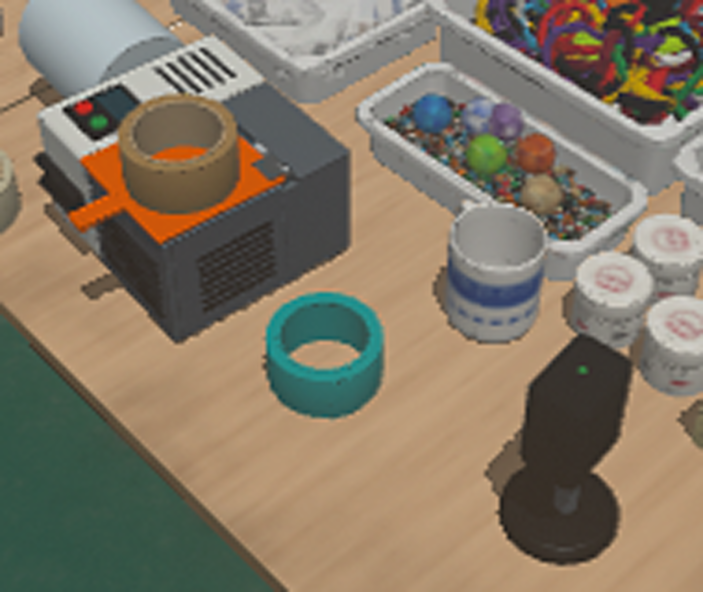

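Crops: the brown roll (c1 215,180; c2 178,155) lies on the orange flap. The turquoise roll (c1 397,193) and the pale roll on the table are look-alikes. The scanner's reddish window (c1 620,150) looks left, about world +y.

Run:
```python
from h import *
t=cv2.imread('pics/top0.png');s=cv2.imread('pics/scene0.png')
C=cam("top");S=cam("scene")
hsv=cv2.cvtColor(t,cv2.COLOR_BGR2HSV);hs=cv2.cvtColor(s,cv2.COLOR_BGR2HSV)
print(hsv[197,217],hsv[224,213])
m=cv2.inRange(hsv,(5,185,120),(14,255,255));m[:,:180]=0;m[:,260:]=0;m[:150]=0
pts=np.argwhere(m>0)[:,::-1]; 
P=plane(pts,.1275,C)[:,:2]
# tongue: rows below front edge
tm=pts[:,1]>222; T=P[tm];print('tongue',T.mean(0),T.min(0),T.max(0),tm.sum())
h=cv2.convexHull(P[~tm].astype(np.float32));r=cv2.minAreaRect(h);print('flap rect',r,np.round(cv2.boxPoints(r),3).tolist())
# tape ring: brown
b=cv2.inRange(hsv,(8,60,60),(22,184,220));b[:,:195]=0;b[:,240:]=0;b[:172]=0;b[218:]=0
c=big(b)[0];e=cv2.fitEllipse(cv2.convexHull(c));print('tape ellipse',e,plane(e[0],.1755,C),plane(e[0],.1515,C))
# white module rect
w=cv2.inRange(hsv,(0,0,150),(180,45,255));w[:,:160]=0;w[:,205:]=0;w[:148]=0;w[220:]=0
c=big(cv2.morphologyEx(w,cv2.MORPH_CLOSE,np.ones((5,5))))[0];r=cv2.minAreaRect(plane(c[:,0],.134,C)[:,:2].astype(np.float32));print('white',r)
# scanner
d=cv2.inRange(hsv,(0,0,0),(180,255,55));d[:,:330]=0;d[:,370:]=0;d[:165]=0;d[210:]=0
c=big(d)[0];print('scan px',cv2.approxPolyDP(c,1.2,True)[:,0].tolist());
print(np.array2string(cv2.cvtColor(t,cv2.COLOR_BGR2GRAY)[164:208:2,328:370:2],max_line_width=200))
```

```text
[ 11 174 192] [ 11 177 192]<stdin>:10: RuntimeWarning: Mean of empty slice.
  ret = um.true_divide(
Traceback (most recent call last):
ValueError: zero-size array to reduction operation minimum which has no identity
```

Run:
```python
from h import *
t=cv2.imread('pics/top0.png');C=cam("top");hsv=cv2.cvtColor(t,cv2.COLOR_BGR2HSV)
m=cv2.inRange(hsv,(5,145,100),(16,255,255));m[:,:180]=0;m[:,260:]=0;m[:150]=0
pts=np.argwhere(m>0)[:,::-1];P=plane(pts,.1275,C)[:,:2]
tm=pts[:,1]>222;T=P[tm];print('tongue',T.mean(0),T.min(0),T.max(0),tm.sum())
h=cv2.convexHull(P[~tm].astype(np.float32));r=cv2.minAreaRect(h);print('flap rect',r,np.round(cv2.boxPoints(r),3).tolist())
b=cv2.inRange(hsv,(8,40,50),(22,140,220));b[:,:195]=0;b[:,240:]=0;b[:174]=0;b[216:]=0
c=big(b)[0];e=cv2.fitEllipse(cv2.convexHull(c));print('tape',e,plane(e[0],.1755,C),plane(e[0],.1515,C))
w=cv2.inRange(hsv,(0,0,130),(180,50,255));w[:,:160]=0;w[:,205:]=0;w[:148]=0;w[220:]=0
c=big(cv2.morphologyEx(w,cv2.MORPH_CLOSE,np.ones((5,5))))[0];print('white',cv2.minAreaRect(plane(c[:,0],.134,C)[:,:2].astype(np.float32)))
q=lambda x,y:(150+x/3.2,140+y/3.2)
print('head top',np.round(plane([q(632,97),q(680,93),q(690,163),q(638,175)],.171,C),3).tolist())
print('foot',plane(q(627,163),.01,C))
print('foot edges', plane([q(582,165),q(625,210)],.01,C))
print('marker',plane([q(642,378),q(738,298)],.008,C),'teal',plane(q(397,193),.045,C),'pale',plane([(149,234.5)],.045,C),'mug',plane([q(445,30)],.095,C))
```

```text
tongue [0.41010426 0.16320275] [0.39640265 0.15407909] [0.42235481 0.17341562] 63
flap rect ((0.4923844039440155, 0.15586718916893005), (0.1235724613070488, 0.13731467723846436), 85.50067138671875) [[0.4189999997615814, 0.10000000149011612], [0.5559999942779541, 0.08900000154972076], [0.5659999847412109, 0.21199999749660492], [0.42899999022483826, 0.22300000488758087]]
tape ((217.57223510742188, 196.1791229248047), (34.97236633300781, 36.757896423339844), 137.78111267089844) [[0.49096282 0.14904862 0.1755    ]] [[0.49547239 0.15116553 0.1515    ]]
white ((0.5401890873908997, 0.27046430110931396), (0.12046868354082108, 0.18933846056461334), 85.63861083984375)
head top [[0.576, -0.212, 0.171], [0.58, -0.254, 0.171], [0.518, -0.262, 0.171], [0.506, -0.217, 0.171]]
foot [[ 0.54949456 -0.23597078  0.01      ]]
foot edges [[ 0.54632266 -0.19212135  0.01      ]
 [ 0.50294996 -0.23370302  0.01      ]]
marker [[ 0.34163109 -0.24909837  0.008     ]
 [ 0.42049719 -0.34189872  0.008     ]] teal [[ 0.50734586 -0.01145598  0.045     ]] pale [[0.39313551 0.3610222  0.045     ]] mug [[ 0.65434646 -0.05169776  0.095     ]]
```

Emit:
{"api": "step_arm", "payload": {"increments": [[0, 0, -0.85, 0, 0, -20, 60], [0, 0, -0.8, 0, 0, -20, 60], [0, 0, 0, -40, -46.6, -2, 60], [0, 0, 0, -40, -46.6, -2, 60], [0, 0, 0, -40, -46.6, -2, 60], [0, 0, 0, -40, -46.6, -2, 60], [0, 0, 0, -40, -46.6, -2, 60], [0, 0, 0, -40, -46.6, -2, 60], [0, 0, 0, -40, -46.6, 0, 60], [0, 0, 0, -40, -46.6, 0, 60], [0, 0, 0, 0, 0, 0, 60], [0, 0, 0, 0, 0, 0, 60]], "newtons": 40}}

```text
clock: 1.6
eef_pos: [0.4949, 0.1415, 0.2828]
tcp_rot: [180.0, -0.1, 175.6]
wrist_force: [0.3, -0.4, -0.1]
width: 0.703
gripper_force: 0.0
```

```bash
cat > m.py <<'E'
from h import *
def shot(name):
    C=cam("wrist");im=cams.read_camera("wrist")[:,:,::-1].copy();cv2.imwrite(f'pics/{name}.png',im);return C,im
E
python3 - <<'E'
from m import *
C,im=shot('w1');s=telemetry.get_state();print(s['eef_pos'],s['tcp_rot'],s['joint_pos'],s['clock'],s['wrist_force'])
np.savez('w1.npz',R=C[1],t=C[2])
hsv=cv2.cvtColor(im,cv2.COLOR_BGR2HSV);print(hsv[190,250],proj([[.4935,.15,.1755],[.4135,.162,.1275],[.5266,.1987,0.12]],C))
E
```

```text
[0.49472912 0.14209635 0.28301794] [ 1.79982119e+02 -6.36755463e-02  1.75694380e+02] [ 1.47216603e+01  1.11674799e+01  9.20067792e+01  3.86727584e-02
  7.68801108e+01 -7.09815061e+01] 1.65 [ 0.60091141  1.79158902 -0.30332552]
[  9 255 235] [[261.07867097 183.74999216]
 [266.25350453  94.02817559]
 [302.75559046 192.99424533]]
```

View pics/w1.png

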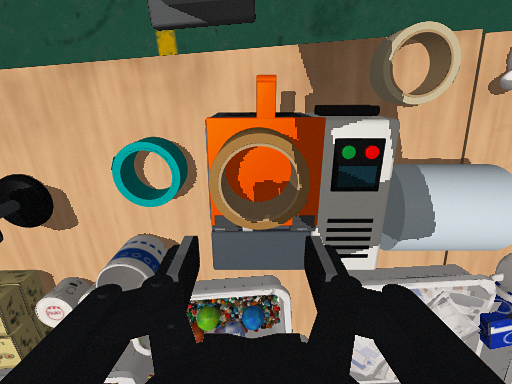

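Wrist view: brown tape at (260,177), flap (208–325 x 115–230), tongue (266,95), turquoise roll (150,172). I'll measure these.

Run:
```python
from m import *
im=cv2.imread('pics/w1.png');z=np.load('w1.npz');C=(cams.get_calibration("wrist")["mtx"],z['R'],z['t'])
hsv=cv2.cvtColor(im,cv2.COLOR_BGR2HSV)
o=cv2.inRange(hsv,(5,215,100),(14,255,255));o[:,:195]=0;o[:,340:]=0;o[240:]=0
b=cv2.inRange(hsv,(10,60,50),(22,190,255));b[:,:205]=0;b[:,322:]=0;b[:122]=0;b[232:]=0
c=big(b)[0];e=cv2.fitEllipse(cv2.convexHull(c));print('outer',e,plane(e[0],.1755,C))
cs,h=cv2.findContours(b,cv2.RETR_CCOMP,cv2.CHAIN_APPROX_NONE)
hol=sorted([cs[i] for i in range(len(cs)) if h[0][i][3]>=0],key=cv2.contourArea)[-1]
e2=cv2.fitEllipse(hol);print('hole',e2,plane(e2[0],.1755,C), plane(e2[0],.15,C))
# rim outer extremes
p=c[:,0];print('rim ext',[plane(p[i],.1755,C)[0,:2].round(3).tolist() for i in(p[:,0].argmin(),p[:,0].argmax(),p[:,1].argmin(),p[:,1].argmax())])
pts=np.argwhere(o>0)[:,::-1];t=pts[pts[:,1]<112];T=plane(t,.1275,C)[:,:2]
print('tongue tip x',T[:,0].min(),'mean',T.mean(0),'y',T[:,1].min(),T[:,1].max())
f=pts[pts[:,1]>=120];r=cv2.minAreaRect(plane(f,.1275,C)[:,:2].astype(np.float32));print('flap',r,cv2.boxPoints(r).round(3).tolist())
```

```text
outer ((233.7451629638672, 177.95785522460938), (113.57073974609375, 152.7023162841797), 93.9504165649414) [[0.48582165 0.12464179 0.1755    ]]
hole ((258.1822204589844, 173.20257568359375), (56.34836196899414, 66.94302368164062), 84.01110076904297) [[0.48291556 0.14795911 0.1755    ]] [[0.49012059 0.1480402  0.15      ]]
rim ext [[0.435, 0.104], [0.498, 0.195], [0.435, 0.104], [0.539, 0.09]]
tongue tip x 0.3948349252410054 mean [0.41258562 0.16178125] y 0.1514315812588098 0.17176396835768348
flap ((0.5000704526901245, 0.15501689910888672), (0.1253795027732849, 0.12209489196538925), 85.68299102783203) [[0.4339999854564667, 0.09700000286102295], [0.5559999942779541, 0.08799999952316284], [0.5659999847412109, 0.21299999952316284], [0.4440000057220459, 0.22200000286102295]]
```

Emit:
{"api": "step_arm", "payload": {"increments": [[0, 0, 0, 5, -35.5, 0, 42], [0, 0, 0, 0, 0, 35, 42], [0, 0, 0, 0, 0, 35, 42], [0, 0, 0, 0, 0, 35, 42], [0, 0, 0, 0, 0, 25, 42], [0, 0, 0, 0, 0, 17, 42], [0, 0, 0, 0, 0, 0, 42], [0, 0, 0, 0, 0, 0, 42]]}}

```text
clock: 2.65
eef_pos: [0.488, 0.1074, 0.1371]
tcp_rot: [180.0, 0.1, 175.7]
wrist_force: [0.5, 0.0, 1.0]
width: 0.495
gripper_force: 0.0
```

Run:
```python
from m import *
C,im=shot('w2');cv2.imwrite('pics/w2s.png',im);s=telemetry.get_state();print(s['eef_pos'],s['wrist_force'],s['width'])
```

```text
[0.48815137 0.10718551 0.13729141] [-0.19910486  0.75274609 -0.31984042] 0.48753036653153986
```

View pics/w2.png

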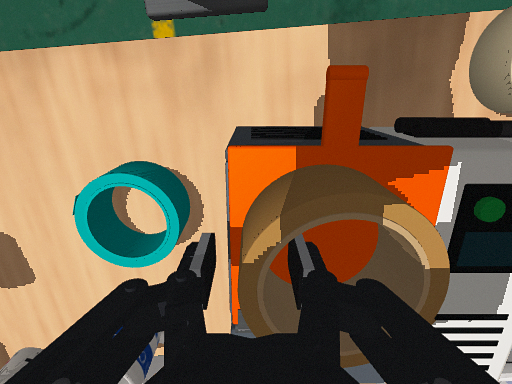

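The left finger is outside the ring at (205,265) and the right finger is inside the hole at (300,260), so they straddle the wall. Closing and lifting.

Emit:
{"api": "step_arm", "payload": {"increments": [[0, 0, 0, 0, 0, 0, 0], [0, 0, 0, 0, 0, 0, 0], [0, 0, 0, 0, 0, 0, 0], [0, 0, 0, 0, 0, 0, 0], [0, 0, 0, 0, 0, 0, 0], [0, 0, 0, 0, 0, 0, 0]], "newtons": 50}}

```text
clock: 3.45
eef_pos: [0.4881, 0.1064, 0.1367]
tcp_rot: [180.0, 0.1, 175.7]
wrist_force: [-1.1, -0.8, 6.3]
width: 0.119
gripper_force: 51.1
```

Emit:
{"api": "step_arm", "payload": {"increments": [[0, 0, 0, 0, 0, -5, 0], [0, 0, 0, 0, 0, -15, 0], [0, 0, 0, 0, 0, -25, 0], [0, 0, 0, 0, 0, -15, 0]]}}

```text
clock: 3.95
eef_pos: [0.4882, 0.1065, 0.1979]
tcp_rot: [180.0, 0.1, 175.7]
wrist_force: [1.0, 0.7, -1.5]
width: 0.118
gripper_force: 50.8
```

Run:
```python
from m import *
im=cams.read_camera("scene")[:,:,::-1];cv2.imwrite('pics/s2.png',cv2.resize(im[110:290,150:360],None,fx=3.3,fy=3.3,interpolation=cv2.INTER_CUBIC));s=telemetry.get_state();print(s['eef_pos'],s['wrist_force'],s['width'],s['gripper_force'])
```

```text
[0.48913447 0.10667996 0.1994952 ] [0.26551142 0.58675561 0.09443462] 0.11221708745425493 50.77882256555313
```

View pics/s2.png

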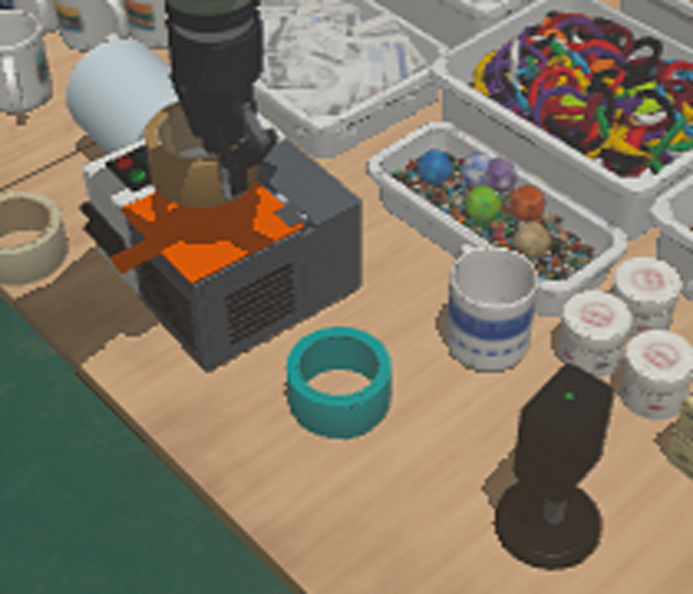

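The tape is lifted and held level, and the flap is still shut. I'll carry it to a free spot centred about (0.43, -0.10).

Emit:
{"api": "step_arm", "payload": {"increments": [[0, 0, 0, 7, -25, -3, 0], [0, 0, 0, 7, -45, 0, 0], [0, 0, 0, 7, -45, 0, 0], [0, 0, 0, 7, -45, 0, 0], [0, 0, 0, 7, -45, 0, 0], [0, 0, 0, 6, -32, 0, 0], [0, 0, 0, 0, -16, 20, 0], [0, 0, 0, 0, 0, 40, 0], [0, 0, 0, 0, 0, 40, 0], [0, 0, 0, 0, 0, 40, 0], [0, 0, 0, 0, 0, 20, 0], [0, 0, 0, 0, 0, 10, 0]]}}

```text
clock: 5.5
eef_pos: [0.4271, -0.1425, 0.0281]
tcp_rot: [180.0, -0.1, 175.7]
wrist_force: [0.8, -1.0, -1.5]
width: 0.115
gripper_force: 50.9
```

Emit:
{"api": "step_arm", "payload": {"increments": [[0, 0, 0, 0, 0, 8, 0], [0, 0, 0, 0, 0, 5, 0], [0, 0, 0, 0, 0, 0, 0], [0, 0, 0, 0, 0, 0, 0]]}}

```text
clock: 6.0
eef_pos: [0.4281, -0.1429, 0.0168]
tcp_rot: [-180.0, 0.1, 175.7]
wrist_force: [-0.0, -0.8, -1.8]
width: 0.117
gripper_force: 50.9
```

Emit:
{"api": "step_arm", "payload": {"increments": [[0, 0, 0, 0, 0, 4, 0], [0, 0, 0, 0, 0, 2, 0], [0, 0, 0, 0, 0, 0, 0]]}}

```text
clock: 6.38
eef_pos: [0.4276, -0.1427, 0.0101]
tcp_rot: [180.0, -0.0, 175.7]
wrist_force: [0.4, 0.8, -1.5]
width: 0.116
gripper_force: 50.8
```

Emit:
{"api": "step_arm", "payload": {"increments": [[0, 0, 0, 0, 0, 1.5, 0], [0, 0, 0, 0, 0, 0, 0]]}}

```text
clock: 6.62
eef_pos: [0.4279, -0.1428, 0.0094]
tcp_rot: [-180.0, 0.0, 175.7]
wrist_force: [-1.3, 0.3, 4.6]
width: 0.114
gripper_force: 51.4
```

Emit:
{"api": "step_arm", "payload": {"increments": [[0, 0, 0, 0, 0, 0, 24], [0, 0, 0, 0, 0, 0, 42], [0, 0, 0, 0, 0, 0, 42], [0, 0, 0, 0, 0, -10, 42], [0, 0, 0, 0, 0, -30, 42], [0, 0, 0, 0, 0, -50, 42], [0, 0, 0, 0, 0, -60, 42], [0, 0, 0, 0, 0, -50, 42], [0, 0, 0, 0, 0, 0, 42]]}}

```text
clock: 7.75
eef_pos: [0.43, -0.1436, 0.2134]
tcp_rot: [-179.8, 0.6, 175.7]
wrist_force: [-0.2, 0.3, -0.9]
width: 0.492
gripper_force: 0.0
```

Run:
```python
from m import *
C,im=shot('w3');s=telemetry.get_state();print(s['clock'],s['eef_pos'],s['tcp_rot'],s['wrist_force'])
np.savez('w3.npz',R=C[1],t=C[2]);print(proj([[.43,-.1,.048],[.546,-.209,.125],[.549,-.236,0]],C))
t=cams.read_camera("top")[:,:,::-1];cv2.imwrite('pics/top1.png',t)
```

```text
7.8 [ 0.42841323 -0.14300417  0.21084501] [-179.93286739    0.26297279  175.65798714] [ 0.0321523   0.08464449 -0.72246097]
[[290.59860703 165.67177232]
 [197.78798622 300.91689558]
 [195.69438913 242.46528867]]
```

View pics/w3.png

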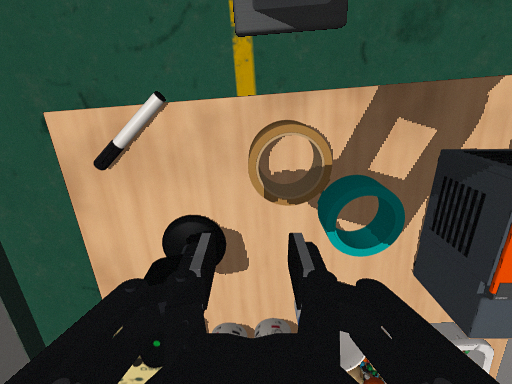

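Brown tape lies flat on the table at (290,163), clear of the turquoise roll (362,215); the marker and scanner are untouched. Next is the tongue.

Emit:
{"api": "step_arm", "payload": {"increments": [[0, 0, 0, 6, 43.5, 0, 42], [0, 0, 0, 6, 43.5, 0, 42], [0, 0, 0, 6, 43.5, 0, 42], [0, 0, 0, 6, 43.5, 0, 42], [0, 0, 0, 6, 43.5, 0, 42], [0, 0, 0, 6, 43.5, 0, 42], [0, 0, 0, 5, 43, 0, 42], [0, 0, 0, 0, 0, 30, 42], [0, 0, 0, 0, 0, 0, 42], [0, 0, 0, 0, 0, 0, 42]]}}

```text
clock: 9.1
eef_pos: [0.4097, 0.1631, 0.1786]
tcp_rot: [-180.0, -0.1, 175.6]
wrist_force: [-0.3, 0.3, 0.7]
width: 0.492
gripper_force: 0.0
```

Run:
```python
from m import *
C,im=shot('w4');s=telemetry.get_state();print(s['clock'],s['eef_pos'],s['tcp_rot'],s['wrist_force'])
hsv=cv2.cvtColor(im,cv2.COLOR_BGR2HSV);o=cv2.inRange(hsv,(4,200,60),(16,255,255))
R=Ro.from_euler('z',-4.4,degrees=True).as_matrix();h=np.array([.5665,.15,.124])
q=(plane(np.argwhere(o>0)[:,::-1],.1275,C)-h)@R
k=q[(q[:,0]<-.14)&(q[:,0]>-.18)&(abs(q[:,1])<.04)];print('machine-frame tongue',k.min(0),k.max(0),len(k))
w=q[(q[:,0]<-.1)&(q[:,0]>-.13)];print('plate y',w.min(0),w.max(0))
print('tcp mf',(s['eef_pos']-h)@R)
```

```text
9.15 [0.41017238 0.16309968 0.17910619] [1.79994953e+02 1.16122801e-02 1.75605198e+02] [0.4186081  0.4904536  0.15123948]
machine-frame tongue [-0.17270835 -0.01013355  0.0035    ] [-0.14043685  0.00990439  0.0035    ] 1051
plate y [-0.12999267 -0.06267863  0.0035    ] [-0.10082034  0.0626031   0.0035    ]
tcp mf [-0.15687188  0.00106777  0.05510619]
```

Emit:
{"api": "step_arm", "payload": {"increments": [[0, 0, 0, 0, -1, 35, 42], [0, 0, 0, 0, 0, 25, 42], [0, 0, 0, 0, 0, 15, 42], [0, 0, 0, 0, 0, 0, 42], [0, 0, 0, 0, 0, 0, 0], [0, 0, 0, 0, 0, 0, 0], [0, 0, 0, 0, 0, 0, 0], [0, 0, 0, 0, 0, 0, 0], [0, 0, 0, 0, 0, 0, 0]], "newtons": 25}}

```text
clock: 10.28
eef_pos: [0.4108, 0.1627, 0.1049]
tcp_rot: [179.9, 0.1, 175.7]
wrist_force: [0.7, -0.3, 6.5]
width: 0.224
gripper_force: 28.2
```

Emit:
{"api": "step_arm", "payload": {"increments": [[0, 0, 0, -1, 0, -17.2, 0], [0, 0, 0, -2.8, 0, -17, 0], [0, 0, 0, -4.7, 0, -16.6, 0], [0, 0, 0, -6.5, 0, -16, 0], [0, 0, 0, -8.2, 0, -15.2, 0], [0, 0, 0, -9.8, 0, -14.2, 0]]}}

```text
clock: 11.02
eef_pos: [0.4422, 0.1602, 0.1998]
tcp_rot: [180.0, -0.1, 175.6]
wrist_force: [2.6, 0.3, -5.3]
width: 0.23
gripper_force: 29.3
```

Emit:
{"api": "step_arm", "payload": {"increments": [[0, 0, 0, -11.3, 0, -13, 0], [0, 0, 0, -12.7, 0, -11.7, 0], [0, 0, 0, -13.9, 0, -10.3, 0], [0, 0, 0, -14.9, 0, -8.7, 0], [0, 0, 0, -15.8, 0, -7, 0], [0, 0, 0, -16.5, 0, -5.2, 0], [0, 0, 0, -16.9, 0, -3.4, 0], [0, 0, 0, -17.2, 0, -1.5, 0], [0, 0, 0, -17.3, 0, 0.4, 0], [0, 0, 0, -17.1, 0, 2.3, 0], [0, 0, 0, 0, 0, 0, 0]]}}

```text
clock: 12.4
eef_pos: [0.5965, 0.1486, 0.2571]
tcp_rot: [180.0, -0.1, 175.6]
wrist_force: [-0.6, 1.8, -2.6]
width: 0.226
gripper_force: 34.8
```

Run:
```python
from m import *
t=cams.read_camera("scene")[:,:,::-1];cv2.imwrite('pics/s4.png',cv2.resize(t[90:250,110:320],None,fx=3.5,fy=3.5));s=telemetry.get_state();print(s['eef_pos'],s['wrist_force'])
```

```text
[0.59615725 0.14861179 0.25721493] [-0.64438387  2.32070009 -4.33672262]
```

View pics/s4.png

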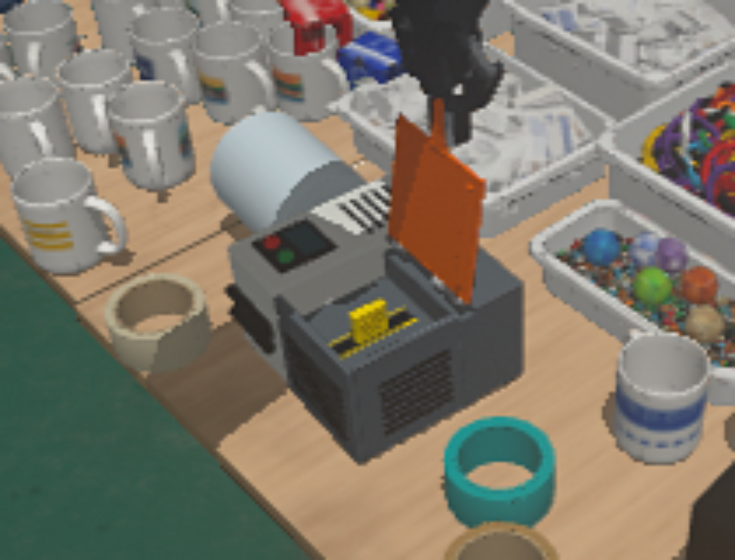

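The flap is past upright, held at the tongue, and the yellow tab is visible at (370,325) in the bay. Releasing, then rising and moving forward over the tab.

Emit:
{"api": "step_arm", "payload": {"increments": [[0, 0, 0, 0, 0, 0, 40], [0, 0, 0, 0, 0, 0, 40], [0, 0, 0, 0, 0, 0, 40], [0, 0, 0, 0, 0, -30, 40], [0, 0, 0, 0, 0, -30, 40], [0, 0, 0, 10, 0, -30, 40], [0, 0, 0, 40, 0, -10, 40], [0, 0, 0, 44, -1, 0, 40], [0, 0, 0, 0, 0, 40, 40], [0, 0, 0, 0, 0, 60, 40], [0, 0, 0, 0, 0, 0, 40], [0, 0, 0, 0, 0, 0, 40]]}}

```text
clock: 13.95
eef_pos: [0.5037, 0.1548, 0.2607]
tcp_rot: [179.9, 0.2, 175.7]
wrist_force: [-0.0, 1.0, 0.5]
width: 0.466
gripper_force: 0.0
```

Run:
```python
from m import *
C,im=shot('w5');s=telemetry.get_state();print(s['clock'],s['eef_pos'],s['tcp_rot'],s['wrist_force'])
hsv=cv2.cvtColor(im,cv2.COLOR_BGR2HSV);o=cv2.inRange(hsv,(20,150,80),(35,255,255));o[300:]=0
c=big(o)[0];x,y,w,h=cv2.boundingRect(c);print(x,y,w,h)
R=Ro.from_euler('z',-4.4,degrees=True).as_matrix();H=np.array([.5665,.15,.124])
q=(plane(c[:,0],.116,C)-H)@R;print('tab mf at top',q.min(0),q.max(0));print('tcp mf',(s['eef_pos']-H)@R)
print('px of expected', proj(H+np.array([[-.064,0,-.008]])@R.T,C))
t=cams.read_camera("scene")[:,:,::-1];a=np.hstack([cv2.resize(im,(400,300)),cv2.resize(t[70:250,90:330],(400,300))]);cv2.imwrite('pics/v5.png',a)
```

```text
14.0 [0.50418157 0.1549901  0.26128661] [179.87781318   0.3311926  175.65198811] [ 0.46715511 -0.49691375  0.188251  ]
149 24 22 21
tab mf at top [-0.20509806 -0.09453568 -0.008     ] [-0.18875828 -0.07643198 -0.008     ]
tcp mf [-0.0625176   0.00019438  0.13728661]
px of expected [[252.05493632 173.30580957]]
```

View pics/v5.png

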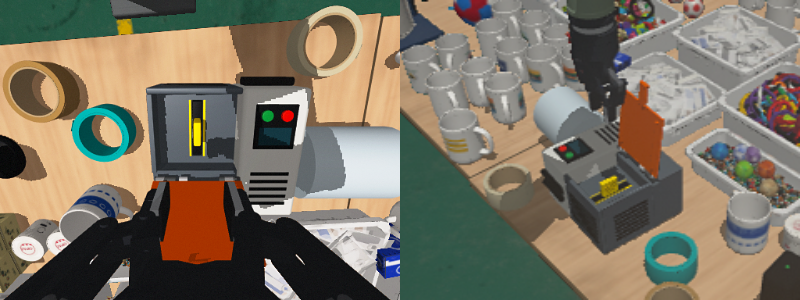

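Left: flap open behind the fingers, and the tab at about (197,138) in the half-size view matches the prediction (252,173 full size). Right: flap stands open by itself. Descending on the tab.

Emit:
{"api": "step_arm", "payload": {"increments": [[0, 0, 0, 1.5, 0, 45, 40], [0, 0, 0, 0, 0, 45, 40], [0, 0, 0, 0, 0, 35, 40], [0, 0, 0, 0, 0, 25, 40], [0, 0, 0, 0, 0, 12, 40], [0, 0, 0, 0, 0, 7, 40], [0, 0, 0, 0, 0, 0, 40]]}}

```text
clock: 14.92
eef_pos: [0.5013, 0.1548, 0.0898]
tcp_rot: [180.0, 0.1, 175.7]
wrist_force: [-0.1, 0.3, -0.8]
width: 0.468
gripper_force: 0.0
```

Emit:
{"api": "step_arm", "payload": {"increments": [[0, 0, 0, 0, 0, 0, 0], [0, 0, 0, 0, 0, 0, 0], [0, 0, 0, 0, 0, 0, 0], [0, 0, 0, 0, 0, 0, 0], [0, 0, 0, 0, 0, 0, 0], [0, 0, 0, 0, 0, 0, 0]], "newtons": 50}}

```text
clock: 15.68
eef_pos: [0.5013, 0.1549, 0.09]
tcp_rot: [179.9, 0.1, 175.7]
wrist_force: [0.2, 0.2, 6.0]
width: 0.112
gripper_force: 51.3
```

Emit:
{"api": "step_arm", "payload": {"increments": [[0, 0, 0, 0, 0, -5, 0], [0, 0, 0, 0, 0, -10, 0], [0, 0, 0, 0, 0, -15, 0]]}}

```text
clock: 16.05
eef_pos: [0.5001, 0.1544, 0.1194]
tcp_rot: [-180.0, -0.1, 175.7]
wrist_force: [-0.1, -0.0, -1.1]
width: 0.103
gripper_force: 50.3
```

Emit:
{"api": "step_arm", "payload": {"increments": [[0, 0, 0, 0, 0, -30, 0], [0, 0, 0, 0, 0, -40, 0], [0, 0, 0, 0, 0, -40, 0], [0, 0, 0, 0, -25, 0, 0], [0, 0, 0, -11, -45, 0, 0], [0, 0, 0, -12, -45, 0, 0], [0, 0, 0, -12, -45, 0, 0], [0, 0, 0, -12, -45, 0, 0], [0, 0, 0, -9, -38, 0, 0], [0, 0, 0, 0, -20, 0, 0], [0, 0, -0.5, 0, 0, 0, 0], [0, 0, -0.5, 0, 0, 0, 0]]}}

```text
clock: 17.55
eef_pos: [0.5359, -0.1117, 0.2295]
tcp_rot: [180.0, -0.0, -174.2]
wrist_force: [-0.0, -0.2, -1.1]
width: 0.107
gripper_force: 50.3
```

Run:
```python
from m import *
s=telemetry.get_state();print(s['clock'],s['eef_pos'],s['tcp_rot'],s['wrist_force'])
C,im=shot('w6');t=cams.read_camera("scene")[:,:,::-1];
a=np.hstack([cv2.resize(im,(400,600)),cv2.resize(t[100:310,200:340],(400,600),interpolation=cv2.INTER_CUBIC)]);cv2.imwrite('pics/v6.png',a)
S=cam("scene");W=np.array([.546,-.209,.125]);print(((proj([W,W+[0,0,.046],s['eef_pos']-[0,0,.023]],S)-[200,100])*[400/140,600/210]+[400,0]).round(),proj([W],C))
```

```text
17.55 [ 0.53585534 -0.11166076  0.22950163] [ 1.79953815e+02 -2.15934565e-02 -1.74199601e+02] [-0.04685777 -0.23382784 -1.12658813]
[[720. 386.]
 [725. 353.]
 [642. 274.]] [[148.65471184 186.99305355]]
```

View pics/v6.png

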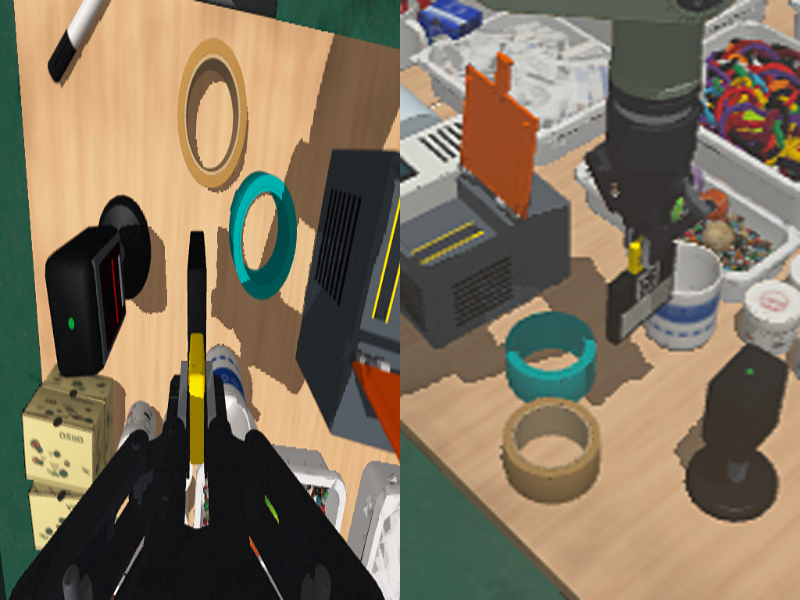

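Left: the filter hangs upright from the tab, with the scanner's red window (110,283) facing it. Right: flap open, tape flat. I'll refine the window pose from this view.

Run:
```python
from m import *
C=cam("wrist");im=cv2.imread('pics/w6.png');hsv=cv2.cvtColor(im,cv2.COLOR_BGR2HSV)
r=cv2.inRange(hsv,(0,120,40),(8,255,255))|cv2.inRange(hsv,(172,120,40),(180,255,255));r[:,:110]=0;r[:,175:]=0;r[:140]=0;r[215:]=0
p=np.argwhere(r>0)[:,::-1];print(len(p),p.mean(0),p.min(0),p.max(0));print('win',plane(p.mean(0),.125,C),plane((p.min(0)+p.max(0))/2,.125,C))
E_=plane([(100*1.28,228*.64),(76*1.28,373*.64),(50*1.28,250*.64),(58*1.28,368*.64)],.171,C);print('top edge',E_.round(3).tolist())
s=telemetry.get_state();print(s['eef_pos'])
cv2.imwrite('pics/c7.png',cv2.resize(im[125:255,50:210],None,fx=4,fy=4,interpolation=cv2.INTER_CUBIC))
```

```text
104 [146.75961538 186.04807692] [143 165] [151 206]
win [[ 0.54519455 -0.21055688  0.125     ]] [[ 0.54462367 -0.21031911  0.125     ]]
top edge [[0.498, -0.207, 0.171], [0.578, -0.235, 0.171], [0.514, -0.255, 0.171], [0.577, -0.254, 0.171]]
[ 0.53600049 -0.11139886  0.22952557]
```

View pics/c7.png

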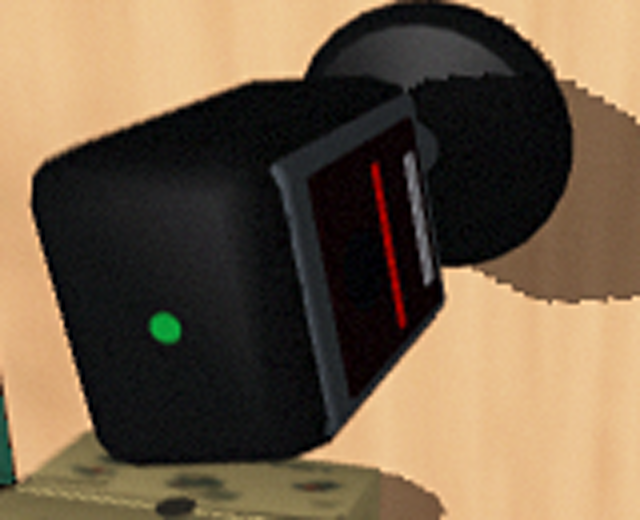

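The crop shows the red scan line from (375,165) to (403,325) and the window's top edge from (280,170) to (333,435). I'll take the yaw from these.

Run:
```python
from m import *
C=cam("wrist");f=lambda x,y:(50+x/4,125+y/4)
for z,a,b in((.125,(375,165),(403,325)),(.168,(283,170),(333,435))):
    P=plane([f(*a),f(*b)],z,C);d=P[1]-P[0];print(P.round(4).tolist(),'scanner x yaw',np.degrees(np.arctan2(d[1],d[0]))-90,np.linalg.norm(d))
```

```text
[[0.5261, -0.2129, 0.125], [0.5656, -0.2072, 0.125]] scanner x yaw -81.7853677230512 0.03983386844933426
[[0.5162, -0.2143, 0.168], [0.5723, -0.207, 0.168]] scanner x yaw -82.58508347702798 0.05654861509638984
```

Emit:
{"api": "step_arm", "payload": {"increments": [[0, 0, -0.2, 4.5, -2, 0, 0], [0, 0, 0, 0, 0, 20, 0], [0, 0, 0, 0, 0, 25, 0], [0, 0, 0, 0, 0, 20, 0], [0, 0, 0, 0, 0, 11, 0], [0, 0, 0, 0, 0, 5, 0], [0, 0, 0, 0, 0, 0, 0], [0, 0, 0, 0, 0, 0, 0], [0, 0, 0, 0, 0, 0, 0], [0, 0, 0, 0, 0, 0, 0]]}}

```text
clock: 18.9
eef_pos: [0.5323, -0.1144, 0.1484]
tcp_rot: [-180.0, 0.0, -172.3]
wrist_force: [-0.1, -0.6, -0.5]
width: 0.107
gripper_force: 50.3
```

Run:
```python
from m import *
s=telemetry.get_state();print(s['clock'],s['eef_pos'],s['tcp_rot'],s['wrist_force'],s['gripper_force'],s['width'])
im=cams.read_camera("scene")[:,:,::-1];S=cam("scene")
hsv=cv2.cvtColor(im,cv2.COLOR_BGR2HSV);y=cv2.inRange(hsv,(20,150,80),(35,255,255));n,l,st,c=cv2.connectedComponentsWithStats(y)
e=s['eef_pos'];print('tab expected',proj([e+[0,0,.016]],S),[ (st[i,4],c[i].round(1).tolist()) for i in range(1,n) if st[i,4]>8 and abs(c[i]-proj([e+[0,0,.016]],S)[0]).max()<25])
o=cv2.inRange(hsv,(4,170,60),(16,255,255));print('flap tip px',proj([[.62,.146,.286]],S),o[115:165,215:260].sum()//255)
```

```text
18.9 [ 0.53231947 -0.11438432  0.14841466] [-1.79993290e+02  3.32211456e-02 -1.72347757e+02] [-0.09617536 -0.568652   -0.48569456] 50.30951678752899 0.10738576136044509
tab expected [[283.83005129 208.10256668]] [(np.int32(45), [280.7, 212.5])]
flap tip px [[244.33404346 117.45780615]] 822
```

```bash
python3 -c "
from rig import job_done
print(job_done())"
```

```text
the job is handed in; nothing more can be done
None
```

I handed the job in at about 19 s, without a verdict back: the brown tape lies flat on the table, the flap stands open, and the filter is held upright with its label about 9 cm from the scanner window. I viewed 12 pictures, over your limit of 10.

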